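# Lock the sample tray on the platform shaker

## Task

The sample tray has been set on the shaker; bolt it down for the run: with the fingertips or the outside of the fingers, push the bolt's upright handle along its L-shaped slot all the way towards the tray, so that the bolt goes through the tray's keeper, then push it round the corner and down as far as it goes, so that the bolt cannot shake back. Push gently and never take the handle between the fingers. Leave the jars and the screwdriver where they are, and finish with the hand clear of everything.

Things in the scene. Friction and masses are not known exactly. Their poses are not given: they have to be found in the camera images.
- shaker: White bench shaker, fixed, 450 x 460 mm, under a dark carriage plate 390 x 420 mm with its top 140 mm above the bench. Origin: centre of its underside, on the bench. x points from its sloping control panel (facing the robot) to its back, y to its left, z up. White pucks (radius 17, top 155 mm up) stand on the plate at x -150, y +-170 mm; x 20 and 160, y +-189 mm; a few 8 mm screws.
- barrel_mid (a point): Middle of the bolt's steel barrel, on its axis (at the shaker's x -140, y 0, 159 mm above the bench); axes as the shaker's. Barrel 27 mm across, 85 mm long, lying along x on a base plate 100 x 52 mm. Its slot is an L: a straight leg on top, along x, then at the tray's end a short leg round the barrel to the +y side (left, seen from the robot).
- keeper_mid (a point): Middle of the hole in the tray's keeper (at the shaker's x -60, y 0): metal block 28 mm long, 40 mm wide, top 177 mm above the bench. Behind it the open steel tray, fixed in place: x -18 to 192, y -160 to 160 mm from the shaker's origin, rim 182 mm above the bench.
- knob (a point): Centre of the black ball knob, 24 mm in diameter, on the end of the bolt's handle: 50 mm from the bolt's axis, on a steel stem 8 mm thick that rides in the L-shaped slot. With the handle upright it is 209 mm above the bench. The point's z axis points out along the stem.
- bolt (a joint): How far the bolt is pushed along the shaker's +x, towards the tray, in m: 0 drawn back, 0.050 fully shot against its stop. Friction 3 N holds it where it is left. At 0 the stem stands at the shaker's x = -165 mm, at 0.050 at x = -115 mm. The handle can turn only beyond 0.045.
- handle (a joint): Angle of the bolt's handle about the bolt's axis in rad: 0 upright, growing as the knob swings towards the shaker's +y and down, 1.40 at its stop, nearly level in the end of the slot. In the straight leg it has about 0.1 rad of play either way. Friction (about 1.2 N at the knob) keeps it where it is left.
- jar0_center (a point): Centre of a loose amber glass sample jar with white lid, 56 mm in diameter, 78 mm high, standing in the tray on its 3 mm floor; lid 221 mm above the bench. Leave it.
- jar1_center (a point): Centre of a second such jar in the tray. Leave it.
- jar2_center (a point): Centre of a third such jar in the tray. Leave it.
- driver_center (a point): Middle of a loose screwdriver with blue handle, 210 mm long, 26 mm thick, lying on the bench to the right of the shaker. Its x axis points from handle to tip. Leave it.

How it is judged:
By the outcome, as a careful person would: the job done as asked, in the order asked, and still so for the second after the job is handed in, with the robot touching nothing.
It also fails if it takes over 45 s, if anything falls off the work surface, if the arm or the gripper's body presses on something with over 40 N, if the wrist force passes 120 N, or if a joint passes its speed limit or range.

## Robot

A 6-joint arm with a two-finger parallel gripper is mounted at the origin on the work surface. World frame = base frame: x ahead of the robot, y to its left, z up, the work surface at z = 0. Lengths are in m, angles in rad, forces in N, time in s.
With the tool pointing down it reaches from about 0.35 to 0.975 m from the base axis. Payload 4.9 kg.
Tool frame: the origin (TCP) lies on the mounting face of the last link; the fingertips stand 173 mm ahead of it and the grasp point (between the pads) lies 155 mm ahead of it; x points along the fingers, z is the direction in which the jaws open and shut, and the axes are right-handed (so a half turn about x gives the same grasp; the last joint's range is limited). The gripper opens to 85 mm and grips with 20 to 120 N. Pads are 22 mm wide; open, the fingers measure 114 mm over their backs; the gripper's body (76 mm by 85 mm) begins 54 mm behind the grasp point. The pads swing forward as they close: fully open they stand 13 mm farther back than shut.
Start: joints at [-1.312, 0.053, 1.613, -0, 1.476, -0.119], TCP at [0.231, -0.581, 0.405] pointing down, gripper open.
Joint ranges: [-3.01, 3.01], [-1.01, 2.22], [0.06, 2.58], [-1.02, 4.17], [0.09, 2.62], [-3.14, 3.14]. Speed limits (rad/s): [2.57, 2.57, 3.14, 3.14, 3.14, 3.14].

## Interface

Orientations are given as a rotation vector (axis times angle).
In Python, from station import get_obs, get_image, get_calibration, finish_job, look_for, masks_of, tip_of gives the robot as it stands.
- The arm moves only by the tool carry_out, never from a script. Its argument "increments" is a list of rows, each a list of 3 entries, a list of its own where there are three numbers: the turn, a rotation vector about the world's x, y, z in units of 0.1 rad (1.0 is 0.1 rad), then the shift along the world's x, y, z in units of 20 mm (1.0 is 20 mm), then the opening, from 0 (shut) to 1 (fully open). A call has 1 to 8 rows; each row shifts and turns the pose as measured when the row begins; what a row does not reach is not made up. A row lasts 1/10 s, in which the tool goes at most 50 mm and 8.59 degrees, less where a joint would pass 70% of its speed; a pose out of reach is approached as far as the arm can. A call with a number of a shift or a turn outside -1 to 1 is refused whole. A call with a gripper value outside its range is refused whole. The fingers move at their own pace and stop on an object; "squeeze" is the grip in N (left out, the last holds). Time passes only in rows, so rows that do not move let the fingers close. It gives the time, the measured TCP pose, the force and the opening at its end, in the units of the state.
- get_obs(): the state, without advancing time (a new reading comes with each control period).
- get_image(name): name is "side" or "top"; returns (picture, depth): 420x560x3 uint8, blue, green, red; 420x560 float32, m along the optical axis (not along the pixel's ray), 0 where there is no reading.
- get_calibration(name): a dict with "fx", "fy", "cx", "cy" (pixels), "k1" (the pictures are not rectified: a ray, as slopes to the right and down, at radius r is drawn at 1 + k1 r^2 times it, then the intrinsics apply), "position" and "orientation" of the camera in the world. Camera axes: x right, y down, z forward; pixel columns grow to the right and rows downward; lengths in m; the calibration is good to about 2 mm. A picture is of the moment at which its call begins. get_calibration takes no time and is no camera call.
- finish_job(): hands the job in, once; it reports no verdict.
Trained networks look in the newest picture that a camera, given by its name, has taken for a name from the list of things; names that differ only in an ending like _2 or _b are one class to them, and where a whole thing is asked for, a point or a joint stands for the part that bears it (a point fixed in the world has none). Each returns a list of dicts, best first, with "p" (0 to 1); they miss things now and then, are a little off and sometimes report something else, mostly with a low value. They report only what shows in the picture. A call takes as long as a camera call.
- look_for(camera, query): "centre" ([column, row] in pixels, amid what is visible of it).
- masks_of(camera, query): "region" (420x560 bool, what is visible of it) and "centre" ([column, row] in pixels, amid what is visible of it).
- tip_of(camera, query): "centre" ([column, row] in pixels: a listed point, or the origin of a listed thing).
The state is a dict: "t": time; "q": joint angles; "dq": joint speeds; "effort": joint torques, N m; "tool_pos": TCP position; "tool_rot": TCP orientation; "contact_force": force on the tool from outside, world axes, zero at the start; "wrist_torque": the same for the moment, N m; "opening": finger opening in m.
Only numpy, scipy, OpenCV 4.12 (cv2) and the standard library are available. Lean on these libraries where they do the work, as an engineer would, in place of code of your own. Each camera call takes 0.05 s, during which the arm holds its last target.

## Working session

There is one attempt and no reset: what is moved stays moved. The work goes in short steps, Python scripts to look and compute and a tool call to move; the robot and the scene stay as the last step left them, time stands still between calls to the robot, and variables do not carry over. Pictures are saved under pics/ and viewed, and the job is handed in when it is done.

Besides the shell and the picture viewer there is one more tool, called after "Call:" as name([rows], argument=value, ...), one row to a line, values as JSON. carry_out: Moves the arm, as the interface text tells. Shifts and turns lie within -1 to 1; 1 stands for 20 mm of shift or 0.1 rad of turn. Its arguments: {"type":"object","properties":{"increments":{"type":"array","items":{"type":"array"}},"squeeze":{"type":"number"}},"required":["increments"]}

```bash
mkdir -p pics; ls
cat > h.py <<'E'
import numpy as np, cv2
from scipy.spatial.transform import Rotation as R
from station import *
def ray(cal,uv):
    K=np.array([[cal['fx'],0,cal['cx']],[0,cal['fy'],cal['cy']],[0,0,1.]])
    p=cv2.undistortPoints(np.array([[uv]],float),K,np.array([cal['k1'],0,0,0.]))[0,0]
    return np.array([p[0],p[1],1.])
def rot(cal):
    o=np.array(cal['orientation'],float)
    return R.from_rotvec(o).as_matrix() if o.shape==(3,) else (o if o.shape==(3,3) else R.from_quat(o).as_matrix())
def at_depth(cal,uv,d): return np.array(cal['position'])+rot(cal)@(ray(cal,uv)*d)
def at_z(cal,uv,z):
    v=rot(cal)@ray(cal,uv); p=np.array(cal['position']); return p+v*(z-p[2])/v[2]
def tri(cals,uvs):
    A=np.zeros((3,3));b=np.zeros(3)
    for c,u in zip(cals,uvs):
        v=rot(c)@ray(c,u); v/=np.linalg.norm(v); P=np.eye(3)-np.outer(v,v); A+=P;b+=P@np.array(c['position'])
    return np.linalg.solve(A,b)
def proj(cal,X):
    c=rot(cal).T@(np.array(X)-np.array(cal['position'])); a=c[:2]/c[2]; s=1+cal['k1']*(a@a)
    return np.array([cal['fx']*a[0]*s+cal['cx'],cal['fy']*a[1]*s+cal['cy']])
E
python3 - <<'E'
from h import *
print(get_obs())
for n in ['side','top']:
    im,d=get_image(n); cv2.imwrite(f'pics/{n}0.png',im); np.save(f'{n}_d0.npy',d)
    print(n,get_calibration(n))
    for q in ['knob','barrel_mid','keeper_mid','shaker']:
        for r in tip_of(n,q)[:2]: 
            u=r['centre']; print(n,q,r['p'],u)
E
```

```text
pics
{'t': 0.0, 'q': array([-1.31199041e+00,  5.33562229e-02,  1.61429267e+00, -2.27693252e-07,
        1.47602120e+00, -1.18990439e-01]), 'dq': array([-5.51062145e-04, -1.56800586e-03,  9.59576654e-04,  7.90207956e-04,
        5.39008928e-05,  4.19150461e-04]), 'effort': array([ 1.53583380e-03, -3.93687057e+01, -3.70173633e+01,  3.48802007e-05,
        7.18845418e-03, -8.95873029e-06]), 'tool_pos': array([ 0.23048185, -0.58065897,  0.40346384]), 'tool_rot': array([ 0.92789606,  1.366179  , -0.92564805]), 'contact_force': array([-0.56546042,  0.44651829, -0.25781053]), 'wrist_torque': array([-0.04581782,  0.03309057, -0.01358918]), 'opening': 0.0851071487488222}
side {'fx': 389.88929405354486, 'fy': 389.88929405354486, 'cx': 287.07290758901286, 'cy': 207.55682989088876, 'k1': -0.09576862753347767, 'position': array([0.42370066, 0.48617068, 0.6832616 ]), 'orientation': array([-0.34992127,  2.75843097, -1.21166805])}
side knob 0.44 [311.2, 223.4]
side barrel_mid 0.78 [304.1, 242.5]
side keeper_mid 0.9 [265.6, 224.7]
side shaker 0.6 [266.4, 225.1]
top {'fx': 459.04022268171786, 'fy': 459.04022268171786, 'cx': 277.4570119022355, 'cy': 206.5662789296594, 'k1': -0.1310096819523721, 'position': array([ 0.45469384, -0.06035356,  1.0837942 ]), 'orientation': array([-2.19190073,  2.12727372, -0.19327022])}
top knob 0.69 [225.6, 244.0]
top barrel_mid 0.7 [227.5, 238.1]
top keeper_mid 0.94 [235.9, 204.5]
top shaker 0.69 [254.4, 188.3]
```

View pics/side0.png

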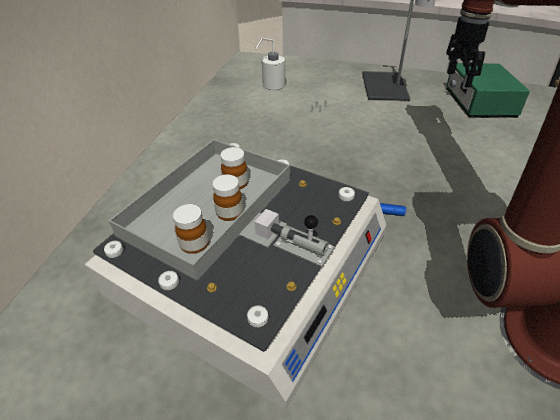

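View pics/top0.png

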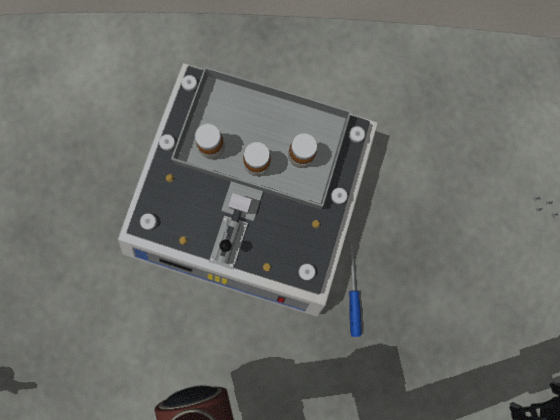

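Run:
```python
from h import *
cs,ct=get_calibration('side'),get_calibration('top')
print('knob',tri([cs,ct],[[311.2,223.4],[225.6,244]]),at_z(cs,[311.2,223.4],.209),at_z(ct,[225.6,244],.209))
print('bar',tri([cs,ct],[[304.1,242.5],[227.5,238.1]]),at_z(cs,[304.1,242.5],.159),at_z(ct,[227.5,238.1],.159))
print('keep',tri([cs,ct],[[265.6,224.7],[235.9,204.5]]),at_z(cs,[265.6,224.7],.159),at_z(ct,[235.9,204.5],.159))
d=np.load('top_d0.npy'); print(at_depth(ct,[225.6,244],d[244,226]))
o=get_obs(); print(R.from_rotvec(o['tool_rot']).as_matrix())
```

```text
knob [0.50862522 0.01036913 0.20385512] [0.50680227 0.01544386 0.209     ] [0.50921871 0.01005598 0.209     ]
bar [0.52195393 0.01095237 0.15211427] [0.51779305 0.01702078 0.159     ] [0.52433537 0.01075039 0.159     ]
keep [ 0.59443948 -0.00342498  0.16543736] [ 0.59878075 -0.00944711  0.159     ] [ 0.59327432 -0.00342959  0.159     ]
[0.50865861 0.00933271 0.21798613]
[[-3.02008822e-05  9.29487953e-01  3.68852470e-01]
 [ 3.32934639e-05  3.68852471e-01 -9.29487952e-01]
 [-9.99999999e-01 -1.57909797e-05 -4.20855436e-05]]
```

```bash
cat > fit.py <<'E'
from h import *
from scipy.optimize import least_squares
def blob(im,c,r=16,bright=150):
    g=im.min(axis=2).astype(int); m=(g>bright).astype(np.uint8)
    x0,y0=c; sub=m[y0-r:y0+r+1,x0-r:x0+r+1]
    n,l,st,ce=cv2.connectedComponentsWithStats(sub)
    k=1+np.argmax(st[1:,4]); ys,xs=np.where(l==k)
    hull=cv2.convexHull(np.c_[xs,ys].astype(np.int32)); M=cv2.moments(hull)
    return np.array([M['m10']/M['m00']+x0-r,M['m01']/M['m00']+y0-r]),st[k]
top=cv2.imread('pics/top0.png'); side=cv2.imread('pics/side0.png')
ct,cs=get_calibration('top'),get_calibration('side')
P=[(-150,170,148,221),(-150,-170,307,271),(20,189,167,142),(20,-189,339,195),(160,189,189,82),(160,-189,357,134)]
obs=[]
for x,y,u,v in P:
    b,s=blob(top,(u,v),14); print(x,y,b,s); obs.append((x/1e3,y/1e3,b))
def f(p):
    c,s=np.cos(p[2]),np.sin(p[2]); r=[]
    for x,y,b in obs: r+=list(proj(ct,[p[0]+c*x-s*y,p[1]+s*x+c*y,.152])-b)
    return r
s=least_squares(f,[.65,-.03,-.28]); print(s.x,np.round(s.fun,1))
obs_top=obs
obs=[]
for x,y,u,v in [(-150,-170,347,193),(-150,170,257,316),(20,189,168,280),(160,189,113,249)]:
    b,st=blob(side,(u,v),14); print(x,y,b,st); obs.append((x/1e3,y/1e3,b))
ct=cs
s2=least_squares(f,s.x); print(s2.x,np.round(s2.fun,1))
for s_ in (s,s2):
  p=s_.x; c,sn=np.cos(p[2]),np.sin(p[2])
  for n,x in (('stem0',-.165),('bar',-.14),('stem50',-.115),('keep',-.06)): print(n,p[0]+c*x,p[1]+sn*x)
E
python3 fit.py
```

```text
-150 170 [147.31926407 220.96861472] [  7   7  14  15 157]
-150 -170 [306.49657869 271.58748778] [  6   7  16  16 170]
20 189 [161.75244755 141.06386946] [  0   0  21  28 268]
20 -189 [338.87286325 195.11217949] [  7   7  15  15 157]
160 189 [183.90653314  81.60419647] [  0   0  21  29 249]
160 -189 [356.96878901 133.50561798] [  8   7  13  14 132]
[ 0.65278998 -0.02454515 -0.266762  ] [-0.9  0.7 -0.8 -0.7  2.9  1.1 -1.4 -0.7  2.5  0.8 -2.1 -0.8]
-150 -170 [346.69729093 192.87985866] [  6   8  16  14 147]
-150 170 [257.31309904 315.55537806] [  4   4  21  21 312]
20 189 [167.82283465 279.65354331] [  5   5  19  19 252]
160 189 [112.29991205 248.30079156] [  5   6  17  16 193]
[ 0.65390319 -0.02500856 -0.27301451] [-0.2  0.   0.   0.1  0.  -0.1  0.1 -0.1]
stem0 0.4936261122270151 0.018950396527485702
bar 0.5177418502124486 0.012360162736646384
stem50 0.541857588197882 0.005769928945807051
keep 0.5949122117658358 -0.008728585394039465
stem0 0.49501438232239864 0.01948130462229358
bar 0.5190884436665298 0.012740416668989053
stem50 0.5431625050106611 0.005999528715684519
keep 0.5961254399677498 -0.008830424781585453
```

```bash
python3 -c "
import cv2,numpy as np
a=cv2.imread('pics/top0.png')[180:290,180:290];b=cv2.imread('pics/side0.png')[190:280,240:350]
a=cv2.resize(a,(390,390),interpolation=2);b=cv2.resize(b,(390,390*90//110),interpolation=2)
c=np.zeros((390,790,3),np.uint8);c[:,:390]=a;c[:b.shape[0],400:]=b
cv2.imwrite('pics/z0.png',c)"
```

```text
(no output)
```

View pics/z0.png

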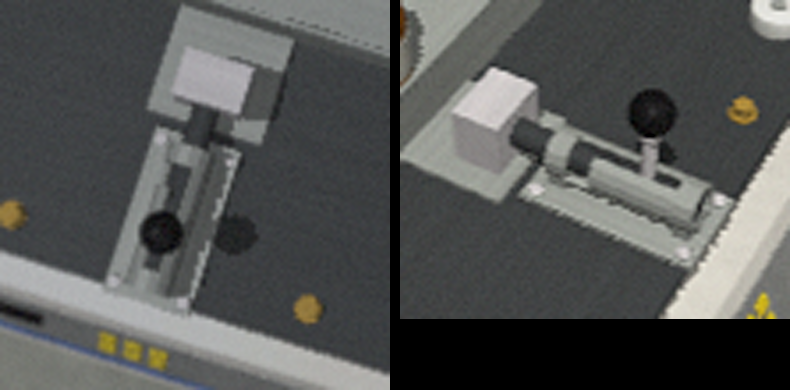

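```bash
cat > pose.py <<'E'
from h import *
from scipy.optimize import least_squares
cs,ct=get_calibration('side'),get_calibration('top')
T=[(-.150,.170,(147.3,221)),(-.150,-.170,(306.5,271.6)),(.020,-.189,(338.9,195.1)),(.160,-.189,(357,133.5))]
S=[(-.150,-.170,(346.7,192.9)),(-.150,.170,(257.3,315.6)),(.02,.189,(167.8,279.7)),(.16,.189,(112.3,248.3))]
def fit(sets):
    def f(p):
        c,s=np.cos(p[2]),np.sin(p[2]); r=[]
        for cal,o in sets:
            for x,y,b in o: r+=list(proj(cal,[p[0]+c*x-s*y,p[1]+s*x+c*y,.153])-b)
        return r
    return least_squares(f,[.65,-.03,-.28])
def w2s(p,X):
    c,s=np.cos(p[2]),np.sin(p[2]); d=np.array(X[:2])-p[:2]; return np.array([c*d[0]+s*d[1],-s*d[0]+c*d[1],X[2]])
def s2w(p,X):
    c,s=np.cos(p[2]),np.sin(p[2]); return np.array([p[0]+c*X[0]-s*X[1],p[1]+s*X[0]+c*X[1],X[2]])
PT=fit([(ct,T)]).x; PS=fit([(cs,S)]).x; PB=fit([(ct,T),(cs,S)]).x
E
python3 - <<'E'
from pose import *
print(PT,PS,PB)
ut,us=(225.7,245.2),(310.8,221.6)
for n,p in (('T',PT),('S',PS),('B',PB)):
    print(n,'knob top@.209',w2s(p,at_z(ct,ut,.209)),'side',w2s(p,at_z(cs,us,.209)),'tri',w2s(p,tri([cs,ct],[us,ut])))
# expected keeper block centre top at z .177
for n,p in (('T',PT),('S',PS)):
    print('keeper top px',proj(ct,s2w(p,[-.06,0,.177])),proj(cs,s2w(p,[-.06,0,.177])))
    for x in(-.165,-.14,-.115): print(x,s2w(p,[x,0,.209]),proj(ct,s2w(p,[x,0,.209])),proj(cs,s2w(p,[x,0,.209])))
E
```

```text
[ 0.6525647  -0.02768567 -0.2748223 ] [ 0.65349547 -0.02430451 -0.27301691] [ 0.65316784 -0.02593018 -0.27416169]
T knob top@.209 [-0.1503213  -0.00346657  0.209     ] side [-0.14933661 -0.00161021  0.209     ] tri [-0.14953098 -0.00304089  0.20771029]
S knob top@.209 [-0.15031192 -0.00670208  0.209     ] side [-0.14932388 -0.00484751  0.209     ] tri [-0.14952083 -0.00627783  0.20771029]
B knob top@.209 [-0.15042889 -0.00522049  0.209     ] side [-0.14944297 -0.00336479  0.209     ] tri [-0.14963828 -0.00479534  0.20771029]
keeper top px [239.42403184 202.51234776] [267.50814492 217.54814271]
-0.165 [0.49375658 0.01709135 0.209     ] [221.56159571 252.0175662 ] [318.44518014 225.37458782]
-0.14 [0.51781842 0.01030695 0.209     ] [225.6560671  239.48424153] [305.61224612 220.27950952]
-0.115 [0.54188025 0.00352256 0.209     ] [229.73336036 227.03090461] [293.11730333 215.31738244]
keeper top px [237.80148028 202.01376698] [266.53936053 218.64854177]
-0.165 [0.49460677 0.02018574 0.209     ] [219.95217073 251.51669384] [317.6030913  226.53305442]
-0.14 [0.51868082 0.01344479 0.209     ] [224.02901486 238.97951107] [304.73006655 221.42272609]
-0.115 [0.54275486 0.00670384 0.209     ] [228.08915279 226.52246936] [292.19642979 216.4455301 ]
```

Call:
carry_out([
  [[0,0,0],[0,0,1],0],
  [[0,0,0.3],[0.36,0.9,0.5],0],
  [[0,0,0.3],[0.36,0.9,0],0],
  [[0,0,0.3],[0.36,0.9,0],0],
  [[0,0,0.3],[0.36,0.9,0],0],
  [[0,0,0.3],[0.36,0.9,0],0],
  [[0,0,0.3],[0.36,0.9,0],0],
  [[0,0,0.3],[0.36,0.9,0],0],
], squeeze=20)

```text
t: 1.3
tool_pos: [0.2811, -0.452, 0.4359]
tool_rot: [0.762, 1.432, -0.763]
contact_force: [-0.1, -0.3, 0.7]
opening: -0.0001
```

Call:
carry_out([
  [[0,0,0.4],[0.36,1,0],0],
  [[0,0,0.4],[0.36,1,0],0],
  [[0,0,0.4],[0.36,1,0],0],
  [[0,0,0.4],[0.36,1,0],0],
  [[0,0,0.4],[0.36,1,0],0],
  [[0,0,0.4],[0.36,1,0],0],
  [[0,0,0.4],[0.36,1,0],0],
  [[0,0,0.4],[0.36,1,0],0],
])

```text
t: 2.1
tool_pos: [0.3401, -0.2851, 0.4372]
tool_rot: [0.504, 1.507, -0.507]
contact_force: [0.5, 0.7, -0.3]
opening: -0.0001
```

Call:
carry_out([
  [[0,0,0.4],[0.36,1,0],0],
  [[0,0,0.4],[0.36,1,0],0],
  [[0,0,0.4],[0.36,1,0],0],
  [[0,0,0.4],[0.36,1,0],0],
  [[0,0,0.4],[0.36,1,0],0],
  [[0,0,0.4],[0.36,1,0],0],
  [[0,0,0.4],[0.36,1,0],0],
  [[0,0,0.4],[0.36,1,0],0],
])

```text
t: 2.9
tool_pos: [0.3986, -0.1177, 0.4389]
tool_rot: [0.243, 1.548, -0.248]
contact_force: [-0.5, -0.3, 0.0]
opening: -0.0002
```

```bash
cat > st.py <<'E'
from pose import *
o=get_obs(); M=R.from_rotvec(o['tool_rot']).as_matrix()
p=PB
print('t',o['t'],'tcp',o['tool_pos'],'F',o['contact_force'],'shaker',w2s(p,o['tool_pos']),'tilt',M[:,0],'yaw z',np.arctan2(M[1,2],M[0,2]),'want',p[2])
g=w2s(p,o['tool_pos']+.173*M[:,0]); print('tip',g)
E
python3 st.py; python3 -c "
from pose import *
for X in ([-.192,-.004,0],): print(s2w(PB,X))"
```

```text
t 2.9 tcp [ 0.3985893  -0.11771202  0.43894673] F [-0.52933058 -0.27292953  0.00459299] shaker [-0.22022164 -0.15727863  0.43894673] tilt [ 0.00837919 -0.0043655  -0.99995536] yaw z -0.31323987602295345 want -0.27416169130095663
tip [-0.21862171 -0.15761319  0.26595445]
[0.4672556 0.0222013 0.       ]
```

Call:
carry_out([
  [[0,0,0.05],[0.41,0.86,0],0],
  [[0,0,0.05],[0.41,0.86,0],0],
  [[0,0,0.05],[0.41,0.86,0],0],
  [[0,0,0.05],[0.41,0.86,0],0],
  [[0,0,0.05],[0.41,0.86,0],0],
  [[0,0,0.05],[0.41,0.86,0],0],
  [[0,0,0],[0.3,0.6,0],0],
  [[0,0,0],[0,0,0],0],
])

```text
t: 3.7
tool_pos: [0.4552, 0.0049, 0.4406]
tool_rot: [0.215, 1.546, -0.22]
contact_force: [-0.7, -0.8, 0.3]
opening: -0.0003
```

```bash
python3 st.py
python3 - <<'E'
from h import *
ims=[get_image(n)[0] for n in('top','side')]
a=cv2.resize(ims[0][150:350,130:330],(400,400),interpolation=2);b=cv2.resize(ims[1][110:300,230:420],(390,390),interpolation=2)
c=np.zeros((400,800,3),np.uint8);c[:,:400]=a;c[:390,405:795]=b
cv2.imwrite('pics/z1.png',c)
E
```

```text
t 3.7 tcp [0.45520802 0.00492199 0.44064909] F [-0.69954698 -0.78146768  0.34781271] shaker [-0.19891943 -0.02389574  0.44064909] tilt [ 0.01284585 -0.00494963 -0.99990524] yaw z -0.27710542990172704 want -0.27416169130095663
tip [-0.19654827 -0.02411837  0.26766548]
```

View pics/z1.png

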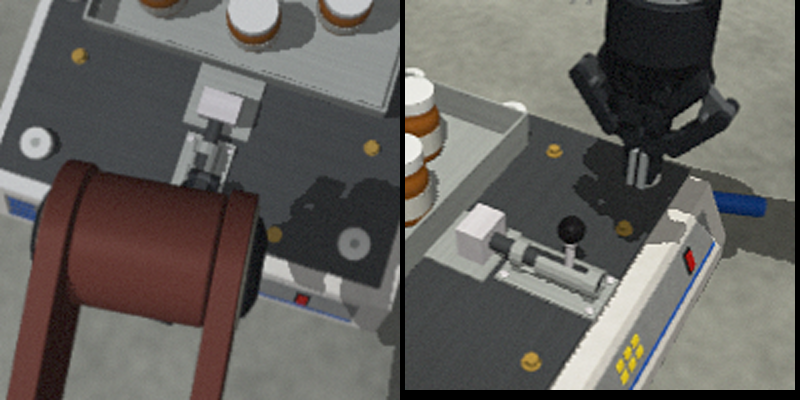

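Run:
```python
from pose import *
im,d=get_image('side'); cv2.imwrite('pics/s2.png',cv2.resize(im[120:240,290:410],(720,600)[:1]*1+(600,) if 0 else (600,600),interpolation=2))
o=get_obs(); M=R.from_rotvec(o['tool_rot']).as_matrix()
for L in (.155,.16,.173,.186): 
  for dz in (-.0145,.0145):
    X=o['tool_pos']+L*M[:,0]+dz*M[:,2]; u=proj(cs,X); print(L,dz,u,(u-[290,120])*5,X)
sel=d[185:206,335:362]
```

```text
0.155 -0.0145 [353.67261989 192.29763019] [318.36309946 361.48815094] [0.44282409 0.00674218 0.285413  ]
0.155 0.0145 [337.05446591 186.21252268] [235.27232957 331.06261339] [ 0.47069607 -0.00125738  0.28581229]
0.16 -0.0145 [353.29599463 194.68313943] [316.47997313 373.41569713] [0.44288772 0.00671432 0.28041348]
0.16 0.0145 [336.773562   188.59224355] [233.86781    342.96121776] [ 0.4707597  -0.00128525  0.28081278]
0.173 -0.0145 [352.33352254 200.76567545] [311.66761269 403.82837726] [0.44305314 0.00664187 0.26741474]
0.173 0.0145 [336.05547497 194.66234841] [230.27737484 373.31174206] [ 0.47092513 -0.00135769  0.26781403]
0.186 -0.0145 [351.39466673 206.68019402] [306.97333364 433.40097011] [0.44321857 0.00656943 0.25441599]
0.186 0.0145 [335.35468416 200.56799957] [226.77342078 402.83999786] [ 0.47109056 -0.00143013  0.25481529]
```

View pics/s2.png

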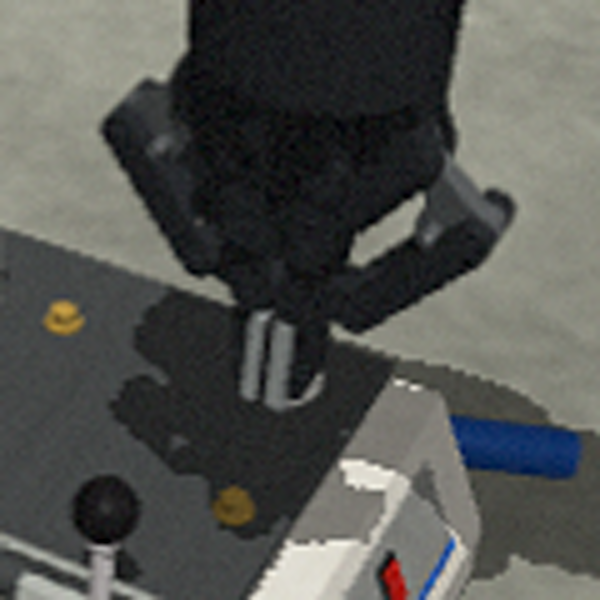

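Call:
carry_out([
  [[0.05,0.13,0],[0.3,0.95,0],0],
  [[0,0,0],[0,0,-0.8],0],
  [[0,0,0],[0,0,-0.8],0],
  [[0,0,0],[0,0,-0.8],0],
  [[0,0,0],[0,0,-0.6],0],
  [[0,0,0],[0,0,0],0],
])

```text
t: 4.45
tool_pos: [0.4587, 0.0188, 0.3743]
tool_rot: [0.222, 1.562, -0.227]
contact_force: [0.7, -0.9, -0.4]
opening: 0.0
```

```bash
python3 st.py
python3 - <<'E'
from h import *
im=get_image('side')[0]
cv2.imwrite('pics/z3.png',cv2.resize(im[120:280,250:410],(640,640)[:1]+(600,),interpolation=2))
E
```

```text
t 4.45 tcp [0.45872634 0.01877673 0.37428108] F [ 0.67457598 -0.92142071 -0.35290712] shaker [-0.19928354 -0.00960588  0.37428108] tilt [-0.00276122 -0.00270719 -0.99999252] yaw z -0.28553897239234965 want -0.27416169130095663
tip [-0.1996166  -0.01018607  0.20128238]
```

View pics/z3.png

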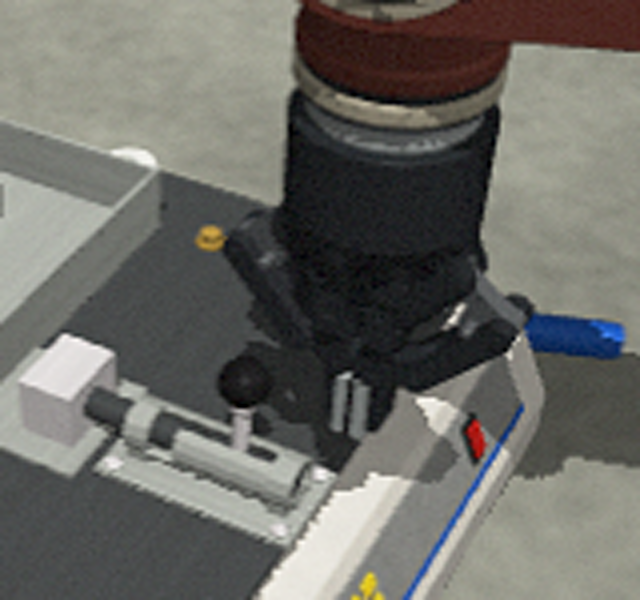

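Call:
carry_out([
  [[0,0,0.1],[0.08,0.29,-0.5],0],
  [[0,0,0],[0.24,-0.07,0],0],
  [[0,0,0],[0.24,-0.07,0],0],
  [[0,0,0],[0.24,-0.07,0],0],
  [[0,0,0],[0.2,-0.06,0],0],
  [[0,0,0],[0.2,-0.06,0],0],
])

```text
t: 5.1
tool_pos: [0.4854, 0.0177, 0.3668]
tool_rot: [0.213, 1.558, -0.218]
contact_force: [-3.9, 1.4, 0.1]
opening: 0.0004
```

```bash
python3 st.py
```

```text
t 5.1 tcp [0.48538349 0.01767066 0.36680822] F [-3.88991531  1.36930627  0.07623073] shaker [-0.17332251 -0.00345349  0.36680822] tilt [ 0.00167578 -0.00319866 -0.99999348] yaw z -0.2748132830778501 want -0.27416169130095663
tip [-0.17289361 -0.0039077   0.19380935]
```

Call:
carry_out([
  [[0,0,0],[0.24,-0.07,0],0],
  [[0,0,0],[0.24,-0.07,0],0],
  [[0,0,0],[0.24,-0.07,0],0],
  [[0,0,0],[0.24,-0.07,0],0],
  [[0,0,0],[0.24,-0.07,0],0],
])

```text
t: 5.6
tool_pos: [0.5107, 0.0105, 0.3668]
tool_rot: [0.214, 1.564, -0.217]
contact_force: [-4.5, 1.8, 0.9]
opening: -0.0001
```

```bash
python3 st.py
```

```text
t 5.6 tcp [0.51071869 0.01051808 0.36681511] F [-4.45771469  1.75201818  0.89435365] shaker [-0.14699704 -0.00347968  0.36681511] tilt [-0.00380737 -0.00145486 -0.99999169] yaw z -0.27435260276176116 want -0.27416169130095663
tip [-0.14756297 -0.00390031  0.19381655]
```

Call:
carry_out([
  [[0,0,0],[0.15,-0.04,0],0],
  [[0,0,0],[0.1,-0.03,0],0],
  [[0,0,0],[0.1,-0.03,0],0],
])

```text
t: 5.9
tool_pos: [0.5187, 0.0082, 0.3668]
tool_rot: [0.214, 1.564, -0.217]
contact_force: [-3.8, 0.7, 0.6]
opening: 0.0
```

```bash
python3 st.py
```

```text
t 5.9 tcp [0.5187418  0.00823011 0.36677584] F [-3.77253916  0.71085481  0.64943181] shaker [-0.13865412 -0.00351003  0.36677584] tilt [-0.0039224  -0.0013145  -0.99999144] yaw z -0.27446122698428393 want -0.27416169130095663
tip [-0.13924578 -0.00391266  0.19377732]
```

Call:
carry_out([
  [[0,0,0],[0.1,-0.03,0],0],
  [[0,0,0],[0.1,-0.03,0],0],
])

```text
t: 6.1
tool_pos: [0.5219, 0.0074, 0.3668]
tool_rot: [0.215, 1.572, -0.216]
contact_force: [-15.6, 3.8, 8.7]
opening: 0.0002
```

```bash
python3 st.py;  python3 - <<'E'
from h import *
im=get_image('side')[0]
cv2.imwrite('pics/z4.png',cv2.resize(im[150:260,230:340],(600,600),interpolation=2))
E
```

```text
t 6.1 tcp [0.52186267 0.00742593 0.36677524] F [-15.64737345   3.79061839   8.73704097] shaker [-0.13543208 -0.00343923  0.36677524] tilt [-1.17394367e-02  6.76139910e-04 -9.99930862e-01] yaw z -0.2742062096392092 want -0.27416169130095663
tip [-0.13741882 -0.00387647  0.1937872 ]
```

View pics/z4.png

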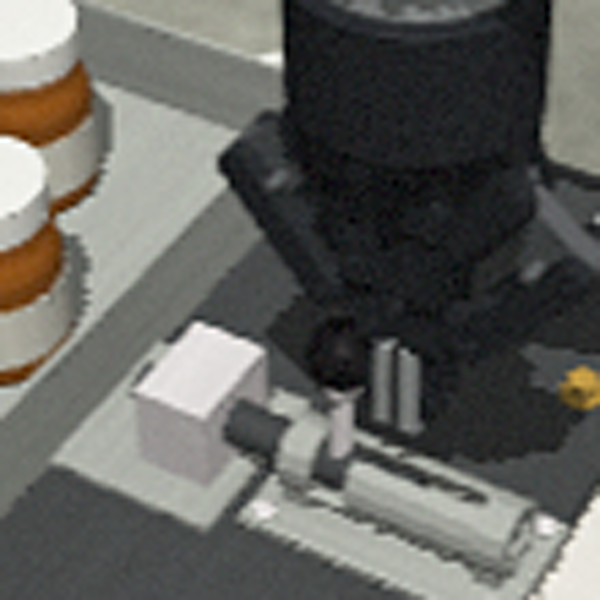

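Call:
carry_out([
  [[0,-0.1,0],[-0.72,0.2,0],0],
  [[0,0,0],[-0.25,-0.87,0],0],
  [[0,0,0],[-0.25,-0.87,0],0],
  [[0,0,0],[0,0,-0.5],0],
  [[0,0,0],[0,0,0],0],
])

```text
t: 6.65
tool_pos: [0.4984, -0.0245, 0.3571]
tool_rot: [0.213, 1.551, -0.216]
contact_force: [0.0, -0.8, -0.5]
opening: -0.0002
```

```bash
python3 st.py
```

```text
t 6.65 tcp [ 0.49841743 -0.02449045  0.3570708 ] F [ 0.01815171 -0.75242708 -0.49536797] shaker [-0.14936066 -0.04051117  0.3570708 ] tilt [ 0.00923212 -0.00286903 -0.99995327] yaw z -0.2737100814245393 want -0.27416169130095663
tip [-0.14768877 -0.04055656  0.18407888]
```

Call:
carry_out([
  [[0,0.09,0],[0.84,-0.24,0],0],
  [[0,0,0],[0.84,-0.24,0],0],
  [[0,0,0],[0,0,0],0],
])

```text
t: 6.95
tool_pos: [0.5336, -0.0331, 0.3562]
tool_rot: [0.212, 1.558, -0.216]
contact_force: [-0.6, 0.7, 1.3]
opening: 0.0002
```

```bash
python3 st.py;  python3 - <<'E'
from h import *
im=get_image('side')[0]
cv2.imwrite('pics/z5.png',cv2.resize(im[150:260,230:340],(600,600),interpolation=2))
E
```

```text
t 6.95 tcp [ 0.53361005 -0.03312967  0.3562051 ] F [-0.64530542  0.70048922  1.33589874] shaker [-0.11314341 -0.03929969  0.3562051 ] tilt [ 0.00201048 -0.00294281 -0.99999365] yaw z -0.2728635652591524 want -0.27416169130095663
tip [-0.11267075 -0.03969562  0.1832062 ]
```

View pics/z5.png

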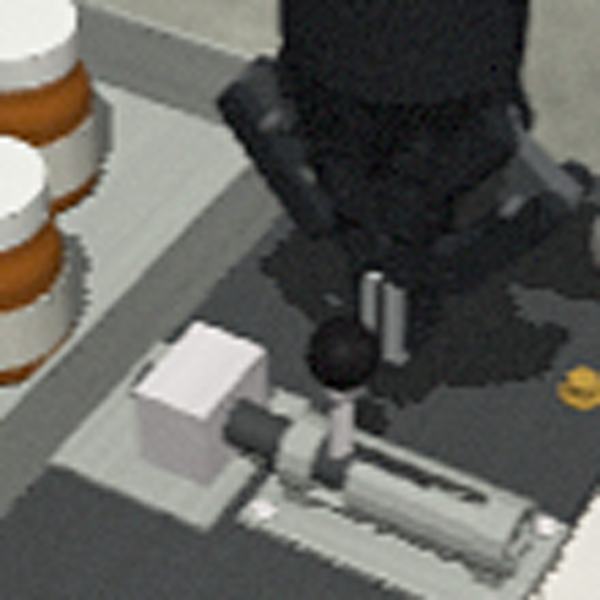

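Call:
carry_out([
  [[0,0,0],[0.12,0.43,0],0],
  [[0,0,0],[0.07,0.24,0],0],
  [[0,0,0],[0.07,0.24,0],0],
  [[0,0,0],[0.07,0.24,0],0],
])

```text
t: 7.4
tool_pos: [0.539, -0.0074, 0.3562]
tool_rot: [0.21, 1.558, -0.217]
contact_force: [-0.3, -0.7, 0.8]
opening: 0.0001
```

```bash
python3 st.py
```

```text
t 7.4 tcp [ 0.53902613 -0.00744696  0.35624573] F [-0.29973149 -0.66122086  0.83337304] shaker [-0.11488295 -0.01310982  0.35624573] tilt [ 0.00143326 -0.00442126 -0.9999892 ] yaw z -0.27209465678589845 want -0.27416169130095663
tip [-0.11443717 -0.013779    0.18324759]
```

Call:
carry_out([
  [[0,0,0],[0.07,0.24,0],0],
  [[0,0,0],[0.07,0.24,0],0],
  [[0,0,0],[0.07,0.24,0],0],
  [[0,0,0],[0.07,0.24,0],0],
])

```text
t: 7.8
tool_pos: [0.5443, 0.0133, 0.3556]
tool_rot: [0.208, 1.56, -0.219]
contact_force: [0.0, -2.3, 0.5]
opening: 0.0001
```

```bash
python3 st.py;  python3 - <<'E'
from h import *
im=get_image('side')[0]
cv2.imwrite('pics/z6.png',cv2.resize(im[150:260,230:340],(600,600),interpolation=2))
E
```

```text
t 7.8 tcp [0.54430223 0.0132684  0.35557857] F [ 0.01242806 -2.30992701  0.45418074] shaker [-0.11541237  0.00826033  0.35557857] tilt [-5.60243679e-04 -6.97095987e-03 -9.99975546e-01] yaw z -0.2717877932726513 want -0.27416169130095663
tip [-0.11517917  0.00707316  0.1825828 ]
```

View pics/z6.png

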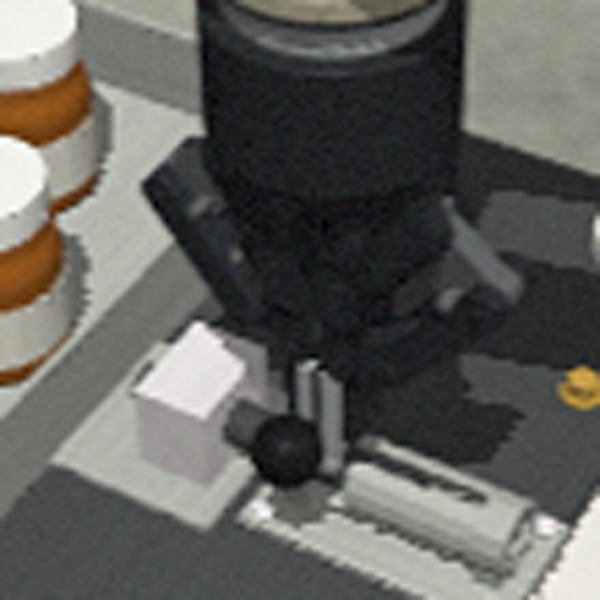

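Call:
carry_out([
  [[0.07,0,0],[0.07,0.24,0],0],
  [[0,0,0],[0.07,0.24,0],0],
  [[0,0,0],[0.07,0.24,0],0],
])

```text
t: 8.15
tool_pos: [0.548, 0.0272, 0.3529]
tool_rot: [0.207, 1.565, -0.22]
contact_force: [-1.4, -13.7, -9.1]
opening: -0.0
```

```bash
python3 st.py;  python3 - <<'E'
from h import *
im=get_image('side')[0]
cv2.imwrite('pics/z7.png',cv2.resize(im[150:260,230:340],(600,600),interpolation=2))
E
```

```text
t 8.15 tcp [0.54799892 0.02716986 0.35290624] F [ -1.4037056  -13.6758391   -9.13254105] shaker [-0.11561743  0.02264345  0.35290624] tilt [-0.0063041  -0.00762788 -0.99995104] yaw z -0.272054022347568 want -0.27416169130095663
tip [-0.11631003  0.02107784  0.17991472]
```

View pics/z7.png

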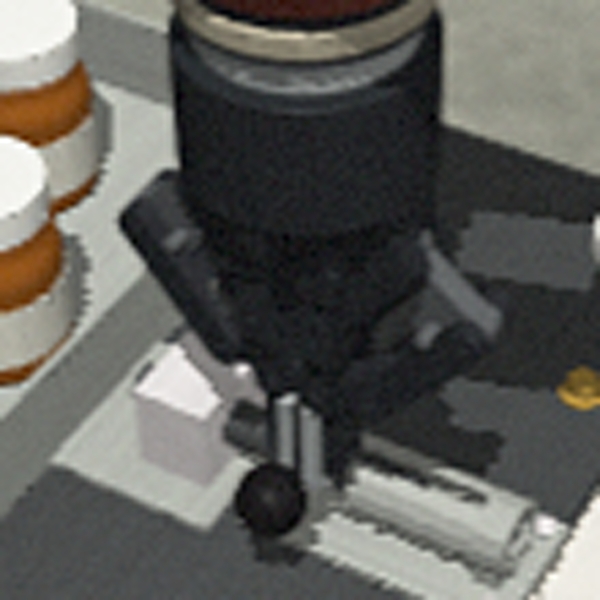

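Call:
carry_out([
  [[0.07,-0.06,0],[-0.07,-0.24,0],0],
  [[0,0,0],[-0.04,-0.14,0.5],0],
  [[0,0,0],[0,0,1],0],
  [[0,0,0],[0,0,0.5],0],
  [[0,0,0],[0,0,0],0],
])

```text
t: 8.7
tool_pos: [0.5457, 0.021, 0.3946]
tool_rot: [0.218, 1.561, -0.209]
contact_force: [-0.4, 0.1, -0.1]
opening: 0.0003
```

```bash
python3 st.py;  python3 - <<'E'
from h import *
im=get_image('side')[0]
cv2.imwrite('pics/z8.png',cv2.resize(im[150:260,230:340],(600,600),interpolation=2))
E
```

```text
t 8.7 tcp [0.54572992 0.02098871 0.39458775] F [-0.39838296  0.06451107 -0.05533866] shaker [-0.1161282   0.01607884  0.39458775] tilt [-1.01629123e-04  6.18993094e-03 -9.99980837e-01] yaw z -0.27178934325427506 want -0.27416169130095663
tip [-0.11643505  0.01710494  0.22159107]
```

View pics/z8.png

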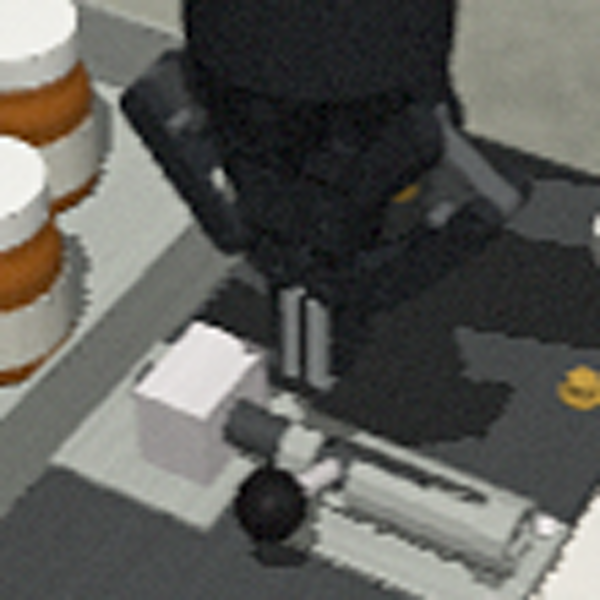

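Run:
```python
from pose import *
for P,n in((PB,'B'),(PS,'S')):
  for x in (-.115,-.12):
    for th in (.9,1.1,1.2,1.3,1.4): print(n,x,th,proj(cs,s2w(P,[x,.05*np.sin(th),.159+.05*np.cos(th)])).round(1))
```

```text
B -0.115 0.9 [281.3 237.4]
B -0.115 1.1 [279.8 242.7]
B -0.115 1.2 [279.2 245.2]
B -0.115 1.3 [278.8 247.6]
B -0.115 1.4 [278.5 249.9]
B -0.12 0.9 [283.8 238.4]
B -0.12 1.1 [282.2 243.7]
B -0.12 1.2 [281.7 246.3]
B -0.12 1.3 [281.3 248.7]
B -0.12 1.4 [281.  250.9]
S -0.115 0.9 [280.9 238. ]
S -0.115 1.1 [279.4 243.3]
S -0.115 1.2 [278.9 245.8]
S -0.115 1.3 [278.4 248.2]
S -0.115 1.4 [278.2 250.5]
S -0.12 0.9 [283.4 239. ]
S -0.12 1.1 [281.9 244.3]
S -0.12 1.2 [281.3 246.9]
S -0.12 1.3 [280.9 249.3]
S -0.12 1.4 [280.6 251.5]
```

Call:
carry_out([
  [[-0.06,0,0],[0.23,0.8,0],0],
  [[0,0,0],[0.23,0.8,0],0],
  [[0,0,0],[0,0,-0.5],0],
  [[0,0,0],[0,0,-0.5],0],
  [[0,0,0],[0,0,-0.25],0],
  [[0,0,0],[0,0,-0.2],0],
  [[0,0,0],[0,0,-0.2],0],
])

```text
t: 9.45
tool_pos: [0.5544, 0.0532, 0.3572]
tool_rot: [0.216, 1.561, -0.212]
contact_force: [0.8, 1.1, 2.7]
opening: 0.0003
```

```bash
python3 st.py
```

```text
t 9.45 tcp [0.55442508 0.05318092 0.35717408] F [0.75715575 1.08247515 2.67418279] shaker [-0.1164735   0.04942288  0.35717408] tilt [-7.83997602e-04  2.36970299e-03 -9.99996885e-01] yaw z -0.27283137903323457 want -0.27416169130095663
tip [-0.11671506  0.0497808   0.18417462]
```

Pressing the knob down with about 2.7 N; continue to the stop.

Call:
carry_out([
  [[0,0,0],[0,0,-0.15],0],
  [[0,0,0],[0,0,-0.1],0],
])

```text
t: 9.65
tool_pos: [0.5545, 0.0528, 0.3521]
tool_rot: [0.217, 1.561, -0.213]
contact_force: [-2.5, 1.7, 9.0]
opening: -0.0003
```

```bash
python3 st.py
```

```text
t 9.65 tcp [0.55449389 0.05276266 0.35211887] F [-2.48674406  1.72772393  8.97045885] shaker [-0.11629403  0.04903886  0.35211887] tilt [-2.60560773e-04  2.84525539e-03 -9.99995918e-01] yaw z -0.27358671385977174 want -0.27416169130095663
tip [-0.11647069  0.0495005   0.17911958]
```

Call:
carry_out([
  [[0,0,0],[0,0,-0.08],0],
  [[0,0,0],[0,0,-0.05],0],
])

```text
t: 9.85
tool_pos: [0.5547, 0.0527, 0.3524]
tool_rot: [0.217, 1.56, -0.212]
contact_force: [-2.9, 1.4, 4.5]
opening: 0.0003
```

```bash
python3 st.py
```

```text
t 9.85 tcp [0.55474682 0.05266443 0.3523575 ] F [-2.85149959  1.39894903  4.46353785] shaker [-0.11602395  0.04901279  0.3523575 ] tilt [ 6.14936663e-04  3.11248237e-03 -9.99994967e-01] yaw z -0.27378908512752975 want -0.27416169130095663
tip [-0.11606732  0.04955994  0.17935837]
```

Call:
carry_out([
  [[0,0,0],[0,0,-0.2],0],
])

```text
t: 9.95
tool_pos: [0.555, 0.0527, 0.3513]
tool_rot: [0.218, 1.559, -0.212]
contact_force: [-8.5, 2.7, 20.3]
opening: 0.0001
```

Call:
carry_out([
  [[0,0,0],[0,0,0.5],0],
  [[0,0,0],[0,0,1],0],
  [[0,0,0],[0,0,1],0],
  [[0,0,0],[0,0,1],0],
  [[0,0,0],[-0.5,0,0.5],0],
  [[0,0,0],[-1,0,0],0],
  [[0,0,0],[-1,0,0],0],
  [[0,0,0],[-1,0,0],0],
])

```text
t: 10.75
tool_pos: [0.4836, 0.0504, 0.4349]
tool_rot: [0.215, 1.559, -0.219]
contact_force: [0.6, 0.8, -0.4]
opening: -0.0003
```

```bash
python3 st.py;  python3 - <<'E'
from h import *
im=get_image('side')[0]; cv2.imwrite('pics/s9.png',im); 
cv2.imwrite('pics/z9.png',cv2.resize(im[170:280,230:340],(600,600),interpolation=2))
t=get_image('top')[0]; cv2.imwrite('pics/t9.png',t)
print(tip_of('side','knob')[:2])
E
```

```text
t 10.75 tcp [0.48364643 0.05036251 0.43494683] F [ 0.6020378   0.78728575 -0.42448651] shaker [-0.1838457   0.02754711  0.43494683] tilt [ 5.79162645e-04 -2.73694409e-03 -9.99996087e-01] yaw z -0.2762254158270123 want -0.27416169130095663
tip [-0.18362105  0.02711843  0.2619475 ]
[{'centre': [278.8, 252.1], 'p': 0.78}]
```

View pics/z9.png

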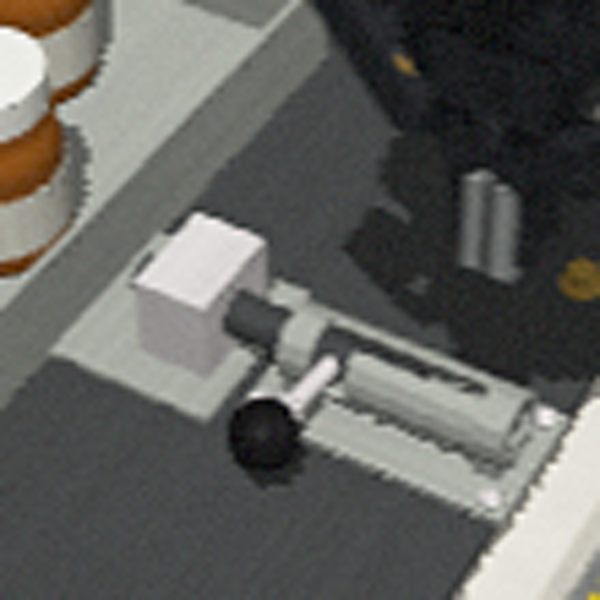

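View pics/t9.png

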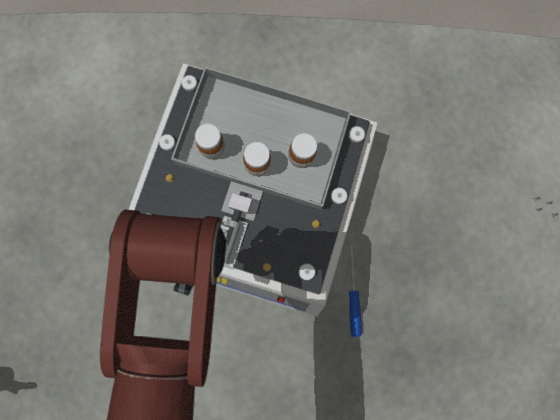

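Call:
carry_out([
  [[0,0,0],[0,0,0.5],0],
  [[0,0,0],[0,0,0],0],
  [[0,0,0],[0,0,0],0],
])

```text
t: 11.2
tool_pos: [0.4854, 0.0501, 0.4458]
tool_rot: [0.215, 1.558, -0.219]
contact_force: [0.1, 0.0, 0.0]
opening: 0.0
```

```bash
python3 -c "
from station import *
o=get_obs();print(o['t'],o['contact_force'],abs(o['dq']).max());print(finish_job())"
```

```text
11.2 [0.11286953 0.01765138 0.02143377] 0.02978700480974628
the job is handed in; nothing more can be done
None
```

The bolt is shot through the tray's keeper and the handle is down at its stop. I handed the job in at 11.2 s with the hand clear.

- **Shooting the bolt:** With the fingers kept shut, I pushed the knob towards the tray until the force rose from about 4 N to 16 N. The knob then showed at (293, 215) in the side picture, where the fully shot position projects.
- **Turning the handle:** I pushed the knob sideways to about 1.1 rad with the side of the fingers. There it began to jam (about 16 N), so I backed off and pressed the knob down from above with the fingertips until it stopped moving. The last press was 22 N.
- **Last checks:** After withdrawing, I measured the knob at (279, 249) in the side picture, which fits 1.38 to 1.40 rad and a fully shot bolt. The network's own estimate was about 2.5 pixels lower. By eye in the final top picture, the jars and the screwdriver look unmoved. The contact force was close to zero at hand-in.

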